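Put away the inks, jar and markers on a painter's bench

TASK

Clear up the painter's bench by putting each loose thing where its kind belongs: stand the two ink dropper bottles in the two-bay wooden tray, one in each bay; stand the squat screw-top jar in the round dish; and lay both square markers flat inside the shallow pen tray, side by side. Leave the empty glass standing where it is.

Things in the scene. Friction and masses are not known exactly. Their poses are not given: they have to be found in the camera images.
- bottle1_c (a point): Ink dropper bottle, about 70 g, standing: amber glass body 35 mm in diameter and straight-sided up to 55 mm, paper label, then a black 24 mm cap (62 to 74 mm) and a rubber bulb; 90 mm tall in all. This point is on its axis, 45 mm above its underside; z is up along the bottle. The two ink bottles are alike.
- bottle2_c (a point): Ink dropper bottle, about 70 g, standing: amber glass body 35 mm in diameter and straight-sided up to 55 mm, paper label, then a black 24 mm cap (62 to 74 mm) and a rubber bulb; 90 mm tall in all. This point is on its axis, 45 mm above its underside; z is up along the bottle. The two ink bottles are alike.
- marker1_c (a point): Square-barrelled paint marker lying flat, about 30 g: 112 mm long, 18 x 18 mm in section, white barrel and black cap. This point is its centre, 9 mm above its underside; x runs along its length, towards the cap; z is up. The two markers are alike.
- marker2_c (a point): Square-barrelled paint marker lying flat, about 30 g: 112 mm long, 18 x 18 mm in section, white barrel and black cap. This point is its centre, 9 mm above its underside; x runs along its length, towards the cap; z is up. The two markers are alike.
- jar_c (a point): Squat round screw-top jar, about 130 g: clear glass with a paper label and a metal lid, 50 mm in diameter, straight-sided, 56 mm tall, standing. This point is on its axis, 28 mm above its underside; z is up.
- bottle_tray: Fixed pale wooden ink tray with two square bays side by side, 68 mm (along its x) by 131 mm (along its y) outside, walls and divider 5 mm thick with tops 20 mm above the table, floor 5 mm thick. Each bay is 58 x 58 mm inside (x by y); the bay centres lie at y = +31.5 and -31.5 mm, x = 0. Origin at the centre of its underside, on the table; z up.
- marker_tray: Fixed pale wooden shallow open rectangular pen tray without divider, 108 mm (along its x) by 148 mm (along its y) outside, 100 x 140 mm inside, floor 3 mm thick, 4 mm wide lip whose top is 8 mm above the table. Two markers fit side by side along its y. Origin at the centre of its underside, on the table; z up.
- jar_dish: Fixed pale wooden round shallow dish, 86 mm across outside, about 78 mm inside, floor 4 mm thick, rim 10 mm above the table. Origin at the centre of its underside, on the table; z up.
- glass: Empty clear glass tumbler, loose, 62 mm across at the rim, 80 mm tall, standing open end up. To be left where it is. Origin at the centre of its underside.
There are look-alikes about, which are no part of the job. Leave any green or red look-alike of the part that bears marker1_c alone.

How it is judged:
By the outcome, as a careful person would: the job done as asked, in the order asked, and still so for the second after the job is handed in, with the robot touching nothing.
It also fails if it takes over 128 s, if anything falls off the work surface, if the arm or the gripper's body presses on something with over 40 N, if the wrist force passes 120 N, or if a joint passes its speed limit or range.

ROBOT

A 6-joint arm with a two-finger parallel gripper is mounted at the origin on the work surface. World frame = base frame: x ahead of the robot, y to its left, z up, the work surface at z = 0. Lengths are in mm, angles in degrees, forces in N, time in s.
With the tool pointing down it reaches from about 300 to 950 mm from the base axis. Payload 3.1 kg.
Tool frame: the origin (TCP) lies midway between the tips of the shut fingers; the grasp point (between the pads) lies 19 mm behind it (r.grip_point_offset is the distance from the TCP to the grasp point, in mm); z points along the fingers, y is the line along which they close (so a half turn about z gives the same grasp; the last joint's range is limited). The gripper opens to 85 mm and grips with 20 to 120 N. Pads are 22 mm wide; open, the fingers measure 114 mm over their backs; the gripper's body (76 mm by 85 mm) begins 54 mm behind the grasp point. The pads swing forward as they close: fully open they stand 13 mm farther back than shut.
Start: joints at [-69.941, 17.653, 93.61, -0, 68.738, -3.994], TCP at [254.711, -570.749, 231.272] pointing down, gripper open.
Joint ranges: [-175.34, 175.34], [-45.06, 112.39], [2.9, 150.54], [-68.45, 248.45], [3.09, 151.38], [-168.51, 168.51]. Speed limits (degrees/s): [159.86, 159.86, 180, 180, 180, 180].

INTERFACE

Orientations are given as [roll, pitch, yaw] about the fixed x, y, z axes, in that order (R = Rz(yaw) Ry(pitch) Rx(roll)).
In Python, from plant import r, snapshot, get_calibration, look_for, silhouettes gives the robot as it stands.
- The arm moves only by the tool play_rows, never from a script. Its argument "moves" is a list of rows, each an object with "delta_pos": the shift along the tool's x, y, z in m, a list of three; "turn": the turn, a rotation vector about the tool's x, y, z in rad, a list of three; "hand": the opening, from 0 (shut) to 1 (fully open). A call has 1 to 20 rows; each row shifts and turns the commanded pose from where the row before left it, along the tool's axes as they then stand; what a row does not reach is not made up. A row lasts 1/12 s, in which the tool goes at most 41.7 mm and 7.16 degrees, less where a joint would pass 70% of its speed; a pose out of reach is approached as far as the arm can. A call is refused whole if a number of a shift passes 0.0417 or a number of a turn 0.125, either way. A call with a gripper value outside its range is refused whole. The fingers move at their own pace and stop on an object; the grip force is fixed at half the most. Time passes only in rows, so rows that do not move let the fingers close. It gives the time, the measured TCP pose, the force, the opening and the grip force at its end, in the units of the state.
- r.observe(): the state, without advancing time (a new reading comes with each control period).
- snapshot(name): name is "scene" or "top" or "wrist"; returns the picture (384x512x3 uint8, red, green, blue); there is no depth.
- get_calibration(name): a dict with "mtx" (3x3 intrinsics, pixels), "eye" and "orientation" of the camera in the world. Camera axes: x right, y down, z forward; pixel columns grow to the right and rows downward; lengths in mm; the calibration is good to about 2 mm. A picture is of the moment at which its call begins: read the wrist's pose just before it. get_calibration takes no time and is no camera call; for the wrist camera it gives the pose at the moment of the call.
- r.close_job(): hands the job in; it is judged then, once.
Trained networks look in the newest picture that a camera, given by its name, has taken for a name from the list of things; names that differ only in an ending like _2 or _b are one class to them, and where a whole thing is asked for, a point or a joint stands for the part that bears it (a point fixed in the world has none). Each returns a list of dicts, best first, with "confidence" (0 to 1); they miss things now and then, are a little off and sometimes report something else, mostly with a low value. They report only what shows in the picture. A call takes as long as a camera call. They do not tell look-alikes from the thing itself.
- look_for(camera, target): "position" ([column, row] as shares, 0 to 1, of the picture: columns of its width, rows of its height, amid what is visible of it).
- silhouettes(camera, target): "mask" (384x512 bool, what is visible of it) and "position" ([column, row] as shares, 0 to 1, of the picture: columns of its width, rows of its height, amid what is visible of it).
The state is a dict: "time": time; "joint_positions": joint angles; "qd": joint speeds; "tau": joint torques, N m; "position": TCP position; "eef_rot": TCP orientation; "contact_force": force on the tool from outside, world axes, zero at the start; "ft_torque": the same for the moment, N m; "finger_gap": opening from 0.0 (shut) to 1.0 (fully open); "grip_force": force on a finger pad.
Only numpy, scipy, OpenCV 4.12 (cv2) and the standard library are available. Lean on these libraries where they do the work, as an engineer would, in place of code of your own. Each camera call takes 0.05 s, during which the arm holds its last target. There are 200 camera calls.

## Working session

There is one attempt and no reset: what is moved stays moved. The work goes in short steps, Python scripts to look and compute and a tool call to move; the robot and the scene stay as the last step left them, time stands still between calls to the robot, and variables do not carry over. Pictures are saved under pics/ and viewed, at most 14 in all, crops included, and the job is handed in when it is done.

Besides the shell and the picture viewer there is one more tool, called after "Call:" as name(argument=value, ...), one argument or row to a line, values as JSON. play_rows: Moves the arm, as the interface text tells. Its arguments: {"type":"object","properties":{"moves":{"type":"array","items":{"type":"object","properties":{"delta_pos":{"type":"array","items":{"type":"number"}},"turn":{"type":"array","items":{"type":"number"}},"hand":{"type":"number"}}}}},"required":["moves"]}

```bash
mkdir -p pics; ls; cat > h.py <<'E'
import numpy as np, cv2
from plant import r, snapshot, get_calibration, look_for, silhouettes
from scipy.spatial.transform import Rotation as R
def ray(c,u,v):
    K=np.array(c['mtx']); o=np.array(c['orientation'])
    M=o if o.shape==(3,3) else R.from_euler('xyz',o,degrees=True).as_matrix()
    return np.array(c['eye']), M@np.linalg.inv(K)@np.array([u,v,1.])
def at(c,u,v,z):
    e,d=ray(c,u,v); return e+d*(z-e[2])/d[2]
def proj(c,p):
    o=np.array(c['orientation']); M=o if o.shape==(3,3) else R.from_euler('xyz',o,degrees=True).as_matrix()
    q=np.array(c['mtx'])@M.T@(np.array(p)-np.array(c['eye'])); return q[:2]/q[2]
E
python3 - <<'E'
from h import *
for n in ['scene','top']:
    im=snapshot(n); cv2.imwrite(f'pics/{n}0.png',cv2.resize(im[:,:,::-1],(800,600),interpolation=cv2.INTER_CUBIC)); c=get_calibration(n); print(n,c)
    for t,z in [('bottle1_c',45),('marker1_c',9),('jar_c',28),('bottle_tray',10),('marker_tray',3),('jar_dish',5),('glass',40)]:
        for d in look_for(n,t):
            u,v=d['position'][0]*512,d['position'][1]*384
            print(t,round(d['confidence'],2),round(u),round(v),at(c,u,v,z).round())
s=r.observe();print(s['time'],s['position'],s['eef_rot'])
E
```

```text
pics
scene {'mtx': array([[457.06711714,   0.        , 245.59642265],
       [  0.        , 457.06711714, 185.41578987],
       [  0.        ,   0.        ,   1.        ]]), 'eye': array([1328.2816642 ,  314.92247522, 1123.00661902]), 'orientation': array([-138.42822904,    0.87787953,  108.50807043])}
bottle1_c 0.47 337 197 [387. 280.  45.]
marker1_c 0.6 271 203 [442.  84.   9.]
marker1_c 0.58 347 164 [201. 282.   9.]
marker1_c 0.56 306 214 [449. 200.   9.]
marker1_c 0.55 187 133 [ 221. -298.    9.]
marker1_c 0.54 386 195 [301. 423.   9.]
jar_c 0.62 174 155 [ 353. -286.   28.]
bottle_tray 0.97 220 250 [658.  -7.  10.]
bottle_tray 0.21 171 156 [ 349. -304.   10.]
marker_tray 0.64 120 195 [ 556. -391.    3.]
jar_dish 0.7 356 244 [514. 364.   5.]
jar_dish 0.63 340 200 [360. 289.   5.]
glass 0.66 219 253 [684.   4.  40.]
glass 0.61 174 214 [ 597. -176.   40.]
top {'mtx': array([[390.42330648,   0.        , 255.45641052],
       [  0.        , 390.42330648, 192.71187522],
       [  0.        ,   0.        ,   1.        ]]), 'eye': array([ 344.88529596,   12.90261929, 1054.32575007]), 'orientation': array([-175.92032887,   -0.31294993,  -91.40029871])}
bottle1_c 0.61 143 214 [369. 296.  45.]
marker1_c 0.89 103 237 [312. 412.   9.]
marker1_c 0.87 154 277 [204. 278.   9.]
marker1_c 0.84 226 192 [422.  83.   9.]
marker1_c 0.72 181 182 [454. 205.   9.]
marker1_c 0.72 370 269 [ 209. -292.    9.]
jar_c 0.66 368 211 [ 362. -288.   28.]
jar_c 0.47 260 105 [654. -12.  28.]
bottle_tray 0.83 260 109 [648. -12.  10.]
marker_tray 0.77 396 143 [ 547. -380.    3.]
marker_tray 0.42 259 108 [653.  -9.   3.]
jar_dish 0.58 121 162 [512. 367.   5.]
glass 0.94 321 122 [ 600. -173.   40.]
0.8 [ 254.71294389 -570.76996906  231.32813883] [ 1.79995888e+02 -6.61767096e-04  2.40500414e+01]
```

View pics/top0.png

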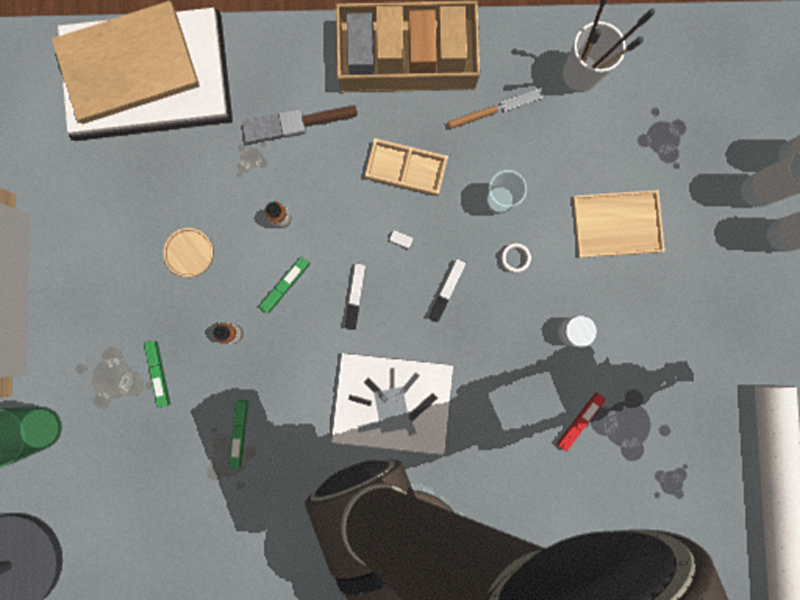

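View pics/scene0.png

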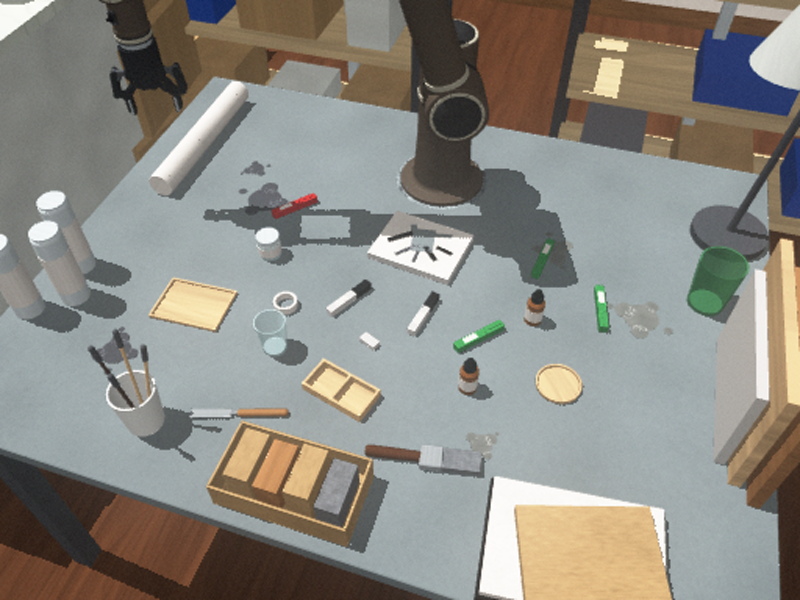

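The top view (800x600) shows bottles at (275,213) and (226,333), the jar at (580,331), the ink tray at (405,166), the dish at (188,252), the pen tray at (619,224) and the glass at (507,190). Marker candidates: white/black (355,296) and (448,290); green (285,285), (157,373) and (239,433); red (582,421). The white/black pair fits "white barrel and black cap"; the green and red ones are look-alikes to leave alone.

```bash
python3 - <<'E'
from h import *
im=snapshot('top'); c=get_calibration('top')
cv2.imwrite('pics/crop1.png',cv2.resize(im[155:220,205:310,::-1],None,fx=7,fy=7,interpolation=cv2.INTER_CUBIC))
def rect(mask,z):
    ys,xs=np.nonzero(mask); P=np.array([at(c,x,y,z)[:2] for x,y in zip(xs,ys)],np.float32)
    return cv2.minAreaRect(P)
for t,z in [('bottle_tray',15),('marker_tray',8),('jar_dish',10),('marker1_c',12)]:
    for d in silhouettes('top',t)[:6]:
        print(t,round(d['confidence'],2),np.round(np.array(d['position'])*[800,600]),d['mask'].sum(),[np.round(q,1) for q in rect(d['mask'],z)])
        if t=='marker1_c':
            m=d['mask'];g=im.mean(2);ys,xs=np.nonzero(m)
            for nm,s in (('white',g[ys,xs]>150),('black',g[ys,xs]<70)):
                if s.sum()>5: print(nm,s.sum(),at(c,xs[s].mean(),ys[s].mean(),14).round(1))
for t in ('jar_c','bottle1_c','glass'):
    for d in silhouettes('top',t): print(t,d['confidence'],np.array(d['position'])*[800,600],d['mask'].sum())
# bottle cap tops in pixel: estimates both ends
for u,v in [(271,208),(219,333)]: print('bulb',at(c,u*.64,v*.64,85).round(1))
for d in silhouettes('scene','bottle1_c'): print(d['confidence'],np.array(d['position'])*[800,600]) if 0 else None
E
```

```text
bottle_tray 0.98 [405. 164.] 1297 [array([652.1, -11.7]), array([134.9,  75. ]), np.float64(74.8)]
marker_tray 0.74 [618. 219.] 2116 [array([ 547.6, -377.8]), array([108.5, 149.8]), np.float64(1.5)]
jar_dish 0.7 [186. 253.] 741 [array([514.3, 367.2]), array([81.2, 77.5]), np.float64(44.5)]
marker1_c 0.9 [580. 422.] 371 [array([ 208.9, -296.2]), array([ 24. , 113.6]), np.float64(50.2)]
black 146 [ 220.9 -300.1   14. ]
marker1_c 0.76 [284. 283.] 282 [array([452.9, 201.5]), array([ 19.7, 110. ]), np.float64(49.1)]
white 61 [469.4 188.9  14. ]
marker1_c 0.66 [161. 365.] 370 [array([307.9, 418.9]), array([111.9,  25.7]), np.float64(12.7)]
white 64 [284.2 417.5  14. ]
black 53 [308.4 410.6  14. ]
marker1_c 0.65 [240. 432.] 324 [array([203.5, 281.5]), array([ 21.3, 110.6]), np.float64(84.5)]
black 246 [212.  279.8  14. ]
marker1_c 0.59 [355. 302.] 311 [array([429.9,  81.3]), array([ 19.8, 112.5]), np.float64(79.5)]
white 175 [450.7  77.5  14. ]
black 104 [394.5  88.3  14. ]
jar_c 0.82 [576.56 330.48] 398
bottle1_c 0.47 [221.84 334.08] 194
glass 0.89 [502.8  190.92] 516
bulb [569.  208.3  85. ]
bulb [370.1 292.5  85. ]
```

View pics/crop1.png

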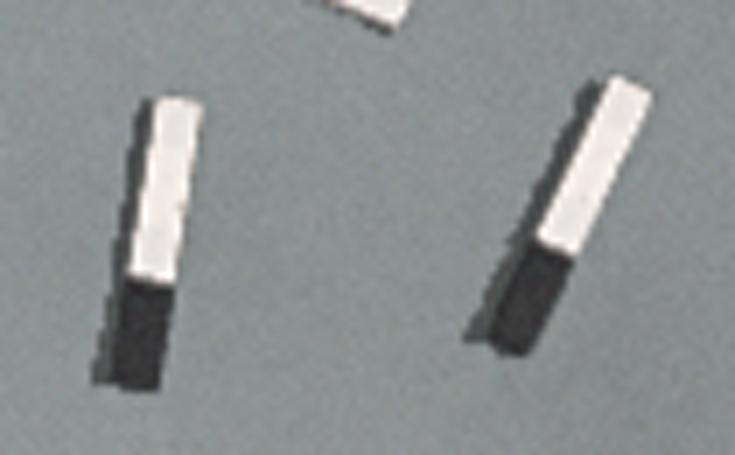

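Crop: the two white/black markers (crop pixels about (157,245) and (570,215)) are confirmed, with the caps at the lower ends. The first move is to the far bottle, turning to yaw ≈75 on the way, which also aligns with the ink tray.

Call:
play_rows(
  moves=[
    {"turn":[0,0,-0.111]},
    {"turn":[0,0,-0.111]},
    {"turn":[0,0,-0.111]},
    {"turn":[0,0,-0.111]},
    {"turn":[0,0,-0.111]},
    {"turn":[0,0,-0.111]},
    {"turn":[0,0,-0.111]},
    {"turn":[0,0,-0.111]},
  ],
)

```text
invalid input
```

Call:
play_rows(
  moves=[
    {"delta_pos":[0.0405,0.003,0]},
    {"delta_pos":[0.0405,0.003,0]},
    {"delta_pos":[0.0405,0.003,0]},
    {"delta_pos":[0.0405,0.003,0]},
    {"delta_pos":[0.0405,0.003,0]},
    {"delta_pos":[0.0405,0.003,0]},
    {"delta_pos":[0.0405,0.003,0]},
    {"delta_pos":[0.0405,0.003,0]},
    {"delta_pos":[0.0405,0.003,0]},
    {"delta_pos":[0.0405,0.003,0]},
    {"delta_pos":[0.0405,0.003,0]},
    {"delta_pos":[0.0405,0.003,0]},
    {"delta_pos":[0.0405,0.003,0]},
    {"delta_pos":[0.0405,0.003,0]},
    {"delta_pos":[0.0405,0.003,0]},
    {"delta_pos":[0.0405,0.003,0]},
    {"delta_pos":[0.0405,0.003,0]},
    {"delta_pos":[0.0405,0.003,0]},
    {"delta_pos":[0.0405,0.003,0]},
    {"delta_pos":[0,0,0]},
  ],
)

```text
invalid input
```

```bash
cat >> h.py <<'E'
def wl(tgts,zs,save=None,cam='wrist'):
    s=r.observe(); print('tcp',s['time'],s['position'].round(1) if hasattr(s['position'],'round') else s['position'],np.round(s['eef_rot'],2),'gap',s['finger_gap'])
    c=get_calibration(cam); im=snapshot(cam)
    if save: cv2.imwrite('pics/'+save,im[:,:,::-1])
    for t,z in zip(tgts,zs):
        for d in silhouettes(cam,t)[:4]:
            m=d['mask']; ys,xs=np.nonzero(m); P=np.array([at(c,x,y,z)[:2] for x,y in zip(xs,ys)],np.float32)
            rr=cv2.minAreaRect(P)
            print(t,round(d['confidence'],2),'px',xs.min(),xs.max(),ys.min(),ys.max(),'rect',[np.round(q,1) for q in rr],'mid',at(c,xs.mean(),ys.mean(),z).round(1))
    return c,im
def tl(d,yaw):
    a=np.radians(yaw); return np.round([d[0]*np.cos(a)+d[1]*np.sin(a), d[0]*np.sin(a)-d[1]*np.cos(a), -d[2] if len(d)>2 else 0],1)
E
python3 - <<'E'
from h import *
c,im=wl(['bottle1_c','jar_dish'],[45,10],'w1.png'); print(c)
E
```

```text
tcp 1.25 [ 254.7 -570.7  231.3] [-180.     -0.     24.05] gap 0.9975555814668907
{'mtx': array([[298.83676481,   0.        , 256.0571489 ],
       [  0.        , 298.83676481, 190.14090921],
       [  0.        ,   0.        ,   1.        ]]), 'eye': array([ 316.52391492, -542.93418977,  372.52503541]), 'orientation': array([ 1.64549995e+02,  2.01636787e-02, -6.59820659e+01])}
```

View pics/w1.png

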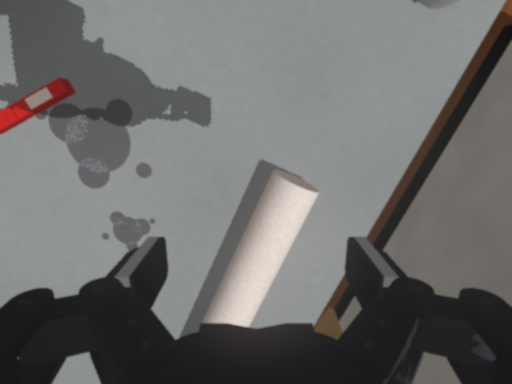

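The wrist picture shows only the arm's start area: the paper roll, and the red look-alike at left. The move calls were refused, so I'm giving all fields in every row.

Call:
play_rows(
  moves=[
    {"delta_pos":[0,0,0],"turn":[0,0,-0.111],"hand":1},
    {"delta_pos":[0,0,0],"turn":[0,0,-0.111],"hand":1},
    {"delta_pos":[0,0,0],"turn":[0,0,-0.111],"hand":1},
    {"delta_pos":[0,0,0],"turn":[0,0,-0.111],"hand":1},
    {"delta_pos":[0,0,0],"turn":[0,0,-0.111],"hand":1},
    {"delta_pos":[0,0,0],"turn":[0,0,-0.111],"hand":1},
    {"delta_pos":[0,0,0],"turn":[0,0,-0.111],"hand":1},
    {"delta_pos":[0,0,0],"turn":[0,0,-0.111],"hand":1},
  ],
)

```text
time: 2.07
position: [254.7, -570.8, 231.3]
eef_rot: [180.0, -0.0, 75.2]
contact_force: [-0.1, -0.5, -0.4]
finger_gap: 1.0
grip_force: 0.0
```

Call:
play_rows(
  moves=[
    {"delta_pos":[0.0405,0.004,0],"turn":[0,0,0],"hand":1},
    {"delta_pos":[0.0405,0.004,0],"turn":[0,0,0],"hand":1},
    {"delta_pos":[0.0405,0.004,0],"turn":[0,0,0],"hand":1},
    {"delta_pos":[0.0405,0.004,0],"turn":[0,0,0],"hand":1},
    {"delta_pos":[0.0405,0.004,0],"turn":[0,0,0],"hand":1},
    {"delta_pos":[0.0405,0.004,0],"turn":[0,0,0],"hand":1},
    {"delta_pos":[0.0405,0.004,0],"turn":[0,0,0],"hand":1},
    {"delta_pos":[0.0405,0.004,0],"turn":[0,0,0],"hand":1},
    {"delta_pos":[0.0405,0.004,0],"turn":[0,0,0],"hand":1},
    {"delta_pos":[0.0405,0.004,0],"turn":[0,0,0],"hand":1},
    {"delta_pos":[0.0405,0.004,0],"turn":[0,0,0],"hand":1},
    {"delta_pos":[0.0405,0.004,0],"turn":[0,0,0],"hand":1},
    {"delta_pos":[0.0405,0.004,0],"turn":[0,0,0],"hand":1},
    {"delta_pos":[0.0405,0.004,0],"turn":[0,0,0],"hand":1},
    {"delta_pos":[0.0405,0.004,0],"turn":[0,0,0],"hand":1},
    {"delta_pos":[0.0405,0.004,0],"turn":[0,0,0],"hand":1},
    {"delta_pos":[0.0405,0.004,0],"turn":[0,0,0],"hand":1},
    {"delta_pos":[0.0405,0.004,0],"turn":[0,0,0],"hand":1},
    {"delta_pos":[0,0,0],"turn":[0,0,0],"hand":1},
    {"delta_pos":[0,0,0],"turn":[0,0,0],"hand":1},
  ],
)

```text
time: 3.73
position: [514.1, 116.4, 231.3]
eef_rot: [180.0, 0.0, 75.2]
contact_force: [-0.6, -0.4, 0.2]
finger_gap: 0.998
grip_force: 0.0
```

```bash

python3 - <<'E'
from h import *
c,im=wl(['bottle1_c','jar_dish'],[45,10],'w2.png')
E
```

```text
tcp 3.7333 [514.1 116.4 231.3] [1.800e+02 1.000e-02 7.517e+01] gap 0.9978646778235561
bottle1_c 0.92 px 40 111 17 63 rect [array([374.9, 291.4]), array([34.5, 71.8]), np.float64(51.0)] mid [375.7 291.6  45. ]
bottle1_c 0.74 px 269 305 54 91 rect [array([570.8, 206.9]), array([38.9, 33.4]), np.float64(28.4)] mid [571.2 207.3  45. ]
```

View pics/w2.png

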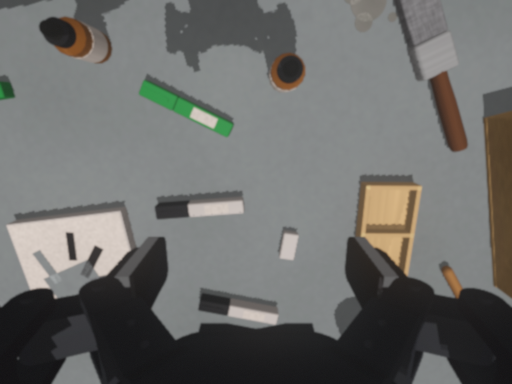

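The wrist picture shows bottle A at (288,70), bottle B at (75,40), both markers, one green look-alike and the ink tray at right. Bottle A measures (571,207), matching the top camera's (569,208).

Call:
play_rows(
  moves=[
    {"delta_pos":[0.034,0.0106,0],"turn":[0,0,0],"hand":1},
    {"delta_pos":[0.034,0.0106,0],"turn":[0,0,0],"hand":1},
    {"delta_pos":[0.034,0.0106,0],"turn":[0,0,0],"hand":1},
    {"delta_pos":[0,0,0.041],"turn":[0,0,0],"hand":1},
    {"delta_pos":[0,0,0.041],"turn":[0,0,0],"hand":1},
    {"delta_pos":[0,0,0.041],"turn":[0,0,0],"hand":1},
    {"delta_pos":[0,0,0.041],"turn":[0,0,0],"hand":1},
    {"delta_pos":[0,0,0.03],"turn":[0,0,0],"hand":1},
    {"delta_pos":[0,0,0.012],"turn":[0,0,0],"hand":1},
    {"delta_pos":[0,0,0],"turn":[0,0,0],"hand":0},
    {"delta_pos":[0,0,0],"turn":[0,0,0],"hand":0},
    {"delta_pos":[0,0,0],"turn":[0,0,0],"hand":0},
    {"delta_pos":[0,0,0],"turn":[0,0,0],"hand":0},
    {"delta_pos":[0,0,0],"turn":[0,0,0],"hand":0},
    {"delta_pos":[0,0,0],"turn":[0,0,0],"hand":0},
    {"delta_pos":[0,0,0],"turn":[0,0,0],"hand":0},
    {"delta_pos":[0,0,0],"turn":[0,0,0],"hand":0},
  ],
)

```text
time: 5.3
position: [573.8, 205.4, 28.7]
eef_rot: [179.7, -0.2, 74.9]
contact_force: [0.0, -0.8, 6.6]
finger_gap: 0.388
grip_force: 60.4
```

Call:
play_rows(
  moves=[
    {"delta_pos":[0,0,-0.03],"turn":[0,0,0],"hand":0},
    {"delta_pos":[0,0,-0.04],"turn":[0,0,0],"hand":0},
    {"delta_pos":[0,0,-0.03],"turn":[0,0,0],"hand":0},
    {"delta_pos":[0,0,0],"turn":[0,0,0],"hand":0},
  ],
)

```text
time: 5.63
position: [577.0, 206.6, 134.2]
eef_rot: [179.2, -0.5, 75.0]
contact_force: [1.2, 0.6, 0.2]
finger_gap: 0.387
grip_force: 59.9
```

```bash
python3 - <<'E'
from h import *
c=get_calibration('wrist'); s=r.observe(); print(s['position'],s['eef_rot'],s['contact_force'],s['finger_gap'])
# rebuild camera pose of w2
T=R.from_euler('xyz',s['eef_rot'],degrees=True); off=T.inv().apply(c['eye']-np.array(s['position'])); rel=T.inv()*R.from_euler('xyz',c['orientation'],degrees=True)
T2=R.from_euler('xyz',[180,0,75.17],degrees=True)
c2=dict(mtx=c['mtx'],eye=np.array([514.1,116.4,231.3])+T2.apply(off),orientation=(T2*rel).as_matrix())
for p in [(364,184),(420,184),(413,233)]: print(p,at(c2,*p,20).round(1))
cy,sy=np.cos(np.radians(74.8)),np.sin(np.radians(74.8))
C=np.array([652,-12]);X=np.array([sy,-cy]);Y=np.array([cy,sy])
for sx,sg in [(-34,65.5),(34,65.5),(34,0),(-34,0)]:
    q=C+sx*X+sg*Y; print(q.round(1),proj(c2,[*q,20]).round(1))
E
```

```text
[577.00616219 206.57398802 134.22050877] [179.20960674  -0.46826392  74.95417795] [1.16353304 0.55920599 0.15530994] 0.3872780447167854
(364, 184) [635.5  61.6  20. ]
(420, 184) [701.4  44.1  20. ]
(413, 233) [685.3 -18.3  20. ]
[636.4  60.1] [364.9 185. ]
[702.   42.3] [420.7 185.3]
[684.8 -20.9] [412.8 235. ]
[619.2  -3.1] [359.6 234.7]
```

Call:
play_rows(
  moves=[
    {"delta_pos":[-0.0317,0.0183,0],"turn":[0,0,0],"hand":0},
    {"delta_pos":[-0.0317,0.0183,0],"turn":[0,0,0],"hand":0},
    {"delta_pos":[-0.0317,0.0183,0],"turn":[0,0,0],"hand":0},
    {"delta_pos":[-0.0317,0.0183,0],"turn":[0,0,0],"hand":0},
    {"delta_pos":[-0.0317,0.0183,0],"turn":[0,0,0],"hand":0},
    {"delta_pos":[-0.0317,0.0183,0],"turn":[0,0,0],"hand":0},
    {"delta_pos":[-0.0317,0.0183,0],"turn":[0,0,0],"hand":0},
    {"delta_pos":[0,0,0],"turn":[0,0,0],"hand":0},
    {"delta_pos":[0,0,0],"turn":[0,0,0],"hand":0},
  ],
)

```text
time: 6.38
position: [637.3, -45.0, 125.4]
eef_rot: [180.0, -0.0, 74.7]
contact_force: [-0.6, 0.6, -0.1]
finger_gap: 0.389
grip_force: 59.9
```

Call:
play_rows(
  moves=[
    {"delta_pos":[0.0056,0.0048,0],"turn":[0,0,0],"hand":0},
    {"delta_pos":[0,0,0.035],"turn":[0,0,0],"hand":0},
    {"delta_pos":[0,0,0.035],"turn":[0,0,0],"hand":0},
    {"delta_pos":[0,0,0.015],"turn":[0,0,0],"hand":0},
    {"delta_pos":[0,0,0.003],"turn":[0,0,0],"hand":0},
    {"delta_pos":[0,0,0.003],"turn":[0,0,0],"hand":0},
    {"delta_pos":[0,0,0],"turn":[0,0,0],"hand":0},
  ],
)

```text
time: 6.97
position: [643.8, -37.9, 34.8]
eef_rot: [179.9, -0.0, 75.0]
contact_force: [-0.5, -0.9, -1.2]
finger_gap: 0.39
grip_force: 60.7
```

Call:
play_rows(
  moves=[
    {"delta_pos":[0,0,0.002],"turn":[0,0,0],"hand":0},
    {"delta_pos":[0,0,0.002],"turn":[0,0,0],"hand":0},
    {"delta_pos":[0,0,0],"turn":[0,0,0],"hand":0},
  ],
)

```text
time: 7.22
position: [645.0, -38.6, 33.5]
eef_rot: [179.8, -0.1, 74.9]
contact_force: [-1.8, 0.5, 6.5]
finger_gap: 0.39
grip_force: 61.4
```

Call:
play_rows(
  moves=[
    {"delta_pos":[0,0,0],"turn":[0,0,0],"hand":0.75},
    {"delta_pos":[0,0,0],"turn":[0,0,0],"hand":0.75},
    {"delta_pos":[0,0,0],"turn":[0,0,0],"hand":0.75},
    {"delta_pos":[0,0,0],"turn":[0,0,0],"hand":0.75},
    {"delta_pos":[0,0,-0.02],"turn":[0,0,0],"hand":0.75},
    {"delta_pos":[0,0,-0.04],"turn":[0,0,0],"hand":0.75},
    {"delta_pos":[0,0,-0.04],"turn":[0,0,0],"hand":0.75},
    {"delta_pos":[0,0,-0.04],"turn":[0,0,0],"hand":1},
    {"delta_pos":[0,0,0],"turn":[0,0,0],"hand":1},
  ],
)

```text
time: 7.97
position: [649.7, -39.6, 180.7]
eef_rot: [179.0, -0.1, 74.9]
contact_force: [2.0, -0.9, 1.3]
finger_gap: 0.991
grip_force: 0.0
```

Call:
play_rows(
  moves=[
    {"delta_pos":[0.0171,-0.0325,0],"turn":[0,0,0],"hand":1},
    {"delta_pos":[0.0171,-0.0325,0],"turn":[0,0,0],"hand":1},
    {"delta_pos":[0.0171,-0.0325,0],"turn":[0,0,0],"hand":1},
    {"delta_pos":[0.0171,-0.0325,0],"turn":[0,0,0],"hand":1},
    {"delta_pos":[0.0171,-0.0325,0],"turn":[0,0,0],"hand":1},
    {"delta_pos":[0.0171,-0.0325,0],"turn":[0,0,0],"hand":1},
    {"delta_pos":[0.0171,-0.0325,0],"turn":[0,0,0],"hand":1},
    {"delta_pos":[0.0171,-0.0325,0],"turn":[0,0,0],"hand":1},
    {"delta_pos":[0.0171,-0.0325,0],"turn":[0,0,0],"hand":1},
    {"delta_pos":[0.0171,-0.0325,0],"turn":[0,0,0],"hand":1},
    {"delta_pos":[0,0,0],"turn":[0,0,0],"hand":1},
    {"delta_pos":[0,0,0],"turn":[0,0,0],"hand":1},
  ],
)

```text
time: 8.97
position: [372.5, 211.8, 170.1]
eef_rot: [180.0, 0.0, 75.2]
contact_force: [-0.2, -0.5, -1.0]
finger_gap: 1.002
grip_force: 0.0
```

```bash

python3 - <<'E'
from h import *
c,im=wl(['bottle1_c'],[45],'w3.png')
im=snapshot('top'); cv2.imwrite('pics/t3.png',cv2.resize(im[:,:,::-1],(800,600)))
E
```

```text
tcp 8.9667 [372.5 211.8 170.1] [179.98   0.    75.16] gap 1.0016170128677881
bottle1_c 0.94 px 210 252 72 115 rect [array([372.2, 293.6]), array([34.8, 35.8]), np.float64(75.1)] mid [372.5 293.8  45. ]
```

View pics/t3.png

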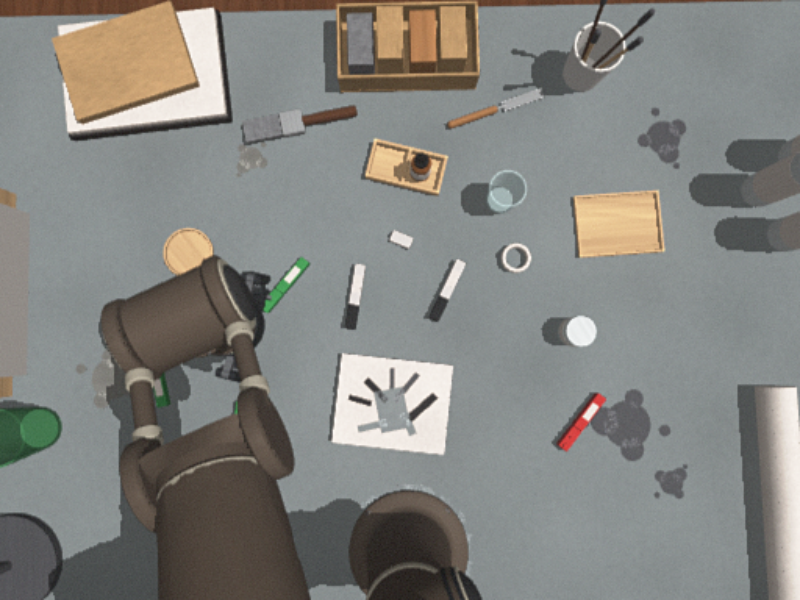

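The ink bottle stands in the tray's right-hand bay at (421,166). Bottle B measures (372,293.5), which agrees with the top camera.

Call:
play_rows(
  moves=[
    {"delta_pos":[0.0395,-0.0106,0],"turn":[0,0,0],"hand":1},
    {"delta_pos":[0.0395,-0.0106,0],"turn":[0,0,0],"hand":1},
    {"delta_pos":[0,0,0],"turn":[0,0,0],"hand":1},
    {"delta_pos":[0,0,0.04],"turn":[0,0,0],"hand":1},
    {"delta_pos":[0,0,0.04],"turn":[0,0,0],"hand":1},
    {"delta_pos":[0,0,0.04],"turn":[0,0,0],"hand":1},
    {"delta_pos":[0,0,0.025],"turn":[0,0,0],"hand":1},
    {"delta_pos":[0,0,0],"turn":[0,0,0],"hand":0},
    {"delta_pos":[0,0,0],"turn":[0,0,0],"hand":0},
    {"delta_pos":[0,0,0],"turn":[0,0,0],"hand":0},
    {"delta_pos":[0,0,0],"turn":[0,0,0],"hand":0},
    {"delta_pos":[0,0,0],"turn":[0,0,0],"hand":0},
    {"delta_pos":[0,0,0],"turn":[0,0,0],"hand":0},
    {"delta_pos":[0,0,0],"turn":[0,0,0],"hand":0},
  ],
)

```text
time: 10.28
position: [376.3, 294.0, 27.9]
eef_rot: [179.8, -0.2, 74.9]
contact_force: [0.6, -0.4, 7.4]
finger_gap: 0.393
grip_force: 60.3
```

Call:
play_rows(
  moves=[
    {"delta_pos":[0,0,-0.03],"turn":[0,0,0],"hand":0},
    {"delta_pos":[0,0,-0.04],"turn":[0,0,0],"hand":0},
    {"delta_pos":[0,0,-0.04],"turn":[0,0,0],"hand":0},
    {"delta_pos":[0,0,0],"turn":[0,0,0],"hand":0},
    {"delta_pos":[0,0,0],"turn":[0,0,0],"hand":0},
    {"delta_pos":[0,0,0],"turn":[0,0,0],"hand":0},
  ],
)

```text
time: 10.78
position: [373.5, 292.6, 135.6]
eef_rot: [180.0, -0.0, 74.9]
contact_force: [-1.5, 0.1, -0.9]
finger_gap: 0.387
grip_force: 60.0
```

Call:
play_rows(
  moves=[
    {"delta_pos":[-0.0189,0.0347,0],"turn":[0,0,0],"hand":0},
    {"delta_pos":[-0.0189,0.0347,0],"turn":[0,0,0],"hand":0},
    {"delta_pos":[-0.0189,0.0347,0],"turn":[0,0,0],"hand":0},
    {"delta_pos":[-0.0189,0.0347,0],"turn":[0,0,0],"hand":0},
    {"delta_pos":[-0.0189,0.0347,0],"turn":[0,0,0],"hand":0},
    {"delta_pos":[-0.0189,0.0347,0],"turn":[0,0,0],"hand":0},
    {"delta_pos":[-0.0189,0.0347,0],"turn":[0,0,0],"hand":0},
    {"delta_pos":[-0.0189,0.0347,0],"turn":[0,0,0],"hand":0},
    {"delta_pos":[-0.0189,0.0347,0],"turn":[0,0,0],"hand":0},
    {"delta_pos":[-0.0189,0.0347,0],"turn":[0,0,0],"hand":0},
    {"delta_pos":[0,0,0],"turn":[0,0,0],"hand":0},
    {"delta_pos":[0,0,0],"turn":[0,0,0],"hand":0},
  ],
)

```text
time: 11.78
position: [659.0, 18.1, 132.0]
eef_rot: [-179.7, 0.1, 74.7]
contact_force: [-0.1, -0.5, -1.2]
finger_gap: 0.389
grip_force: 60.2
```

Call:
play_rows(
  moves=[
    {"delta_pos":[0.001,0,0],"turn":[0,0,0],"hand":0},
    {"delta_pos":[0,0,0.035],"turn":[0,0,0],"hand":0},
    {"delta_pos":[0,0,0.035],"turn":[0,0,0],"hand":0},
    {"delta_pos":[0,0,0.023],"turn":[0,0,0],"hand":0},
    {"delta_pos":[0,0,0.003],"turn":[0,0,0],"hand":0},
    {"delta_pos":[0,0,0.003],"turn":[0,0,0],"hand":0},
    {"delta_pos":[0,0,0],"turn":[0,0,0],"hand":0},
    {"delta_pos":[0,0,0],"turn":[0,0,0],"hand":0},
  ],
)

```text
time: 12.45
position: [660.8, 21.6, 37.9]
eef_rot: [179.9, -0.0, 75.0]
contact_force: [-0.4, -0.2, -0.2]
finger_gap: 0.392
grip_force: 60.2
```

Call:
play_rows(
  moves=[
    {"delta_pos":[0,0,0.003],"turn":[0,0,0],"hand":0},
    {"delta_pos":[0,0,0.002],"turn":[0,0,0],"hand":0},
    {"delta_pos":[0,0,0.001],"turn":[0,0,0],"hand":0},
    {"delta_pos":[0,0,0],"turn":[0,0,0],"hand":0},
  ],
)

```text
time: 12.78
position: [661.3, 21.0, 32.9]
eef_rot: [179.9, -0.0, 74.9]
contact_force: [-3.0, 0.1, 8.0]
finger_gap: 0.391
grip_force: 61.0
```

Call:
play_rows(
  moves=[
    {"delta_pos":[0,0,0],"turn":[0,0,0],"hand":0.75},
    {"delta_pos":[0,0,0],"turn":[0,0,0],"hand":0.75},
    {"delta_pos":[0,0,0],"turn":[0,0,0],"hand":0.75},
    {"delta_pos":[0,0,0],"turn":[0,0,0],"hand":0.75},
    {"delta_pos":[0,0,-0.02],"turn":[0,0,0],"hand":0.75},
    {"delta_pos":[0,0,-0.04],"turn":[0,0,0],"hand":0.75},
    {"delta_pos":[0,0,-0.04],"turn":[0,0,0],"hand":0.75},
    {"delta_pos":[0,0,-0.04],"turn":[0,0,0],"hand":1},
    {"delta_pos":[0,0,0],"turn":[0,0,0],"hand":1},
  ],
)

```text
time: 13.53
position: [666.6, 20.8, 180.9]
eef_rot: [179.0, -0.2, 74.9]
contact_force: [2.0, -0.4, 1.6]
finger_gap: 0.992
grip_force: 0.0
```

Call:
play_rows(
  moves=[
    {"delta_pos":[-0.035,-0.0161,0],"turn":[0,0,0],"hand":1},
    {"delta_pos":[-0.035,-0.0161,0],"turn":[0,0,0],"hand":1},
    {"delta_pos":[-0.035,-0.0161,0],"turn":[0,0,0],"hand":1},
    {"delta_pos":[-0.035,-0.0161,0],"turn":[0,0,0],"hand":1},
    {"delta_pos":[-0.035,-0.0161,0],"turn":[0,0,0],"hand":1},
    {"delta_pos":[-0.035,-0.0161,0],"turn":[0,0,0],"hand":1},
    {"delta_pos":[-0.035,-0.0161,0],"turn":[0,0,0],"hand":1},
    {"delta_pos":[-0.035,-0.0161,0],"turn":[0,0,0],"hand":1},
    {"delta_pos":[-0.035,-0.0161,0],"turn":[0,0,0],"hand":1},
    {"delta_pos":[-0.035,-0.0161,0],"turn":[0,0,0],"hand":1},
    {"delta_pos":[-0.035,-0.0161,0],"turn":[0,0,0],"hand":1},
    {"delta_pos":[-0.035,-0.0161,0],"turn":[0,0,0],"hand":1},
    {"delta_pos":[-0.035,-0.0161,0],"turn":[0,0,0],"hand":1},
    {"delta_pos":[0,0,0],"turn":[0,0,0],"hand":1},
    {"delta_pos":[0,0,0],"turn":[0,0,0],"hand":1},
  ],
)

```text
time: 14.78
position: [338.2, -365.5, 170.2]
eef_rot: [180.0, -0.0, 74.7]
contact_force: [0.6, 0.6, 0.3]
finger_gap: 1.0
grip_force: 0.0
```

```bash

python3 - <<'E'
from h import *
c,im=wl(['jar_c'],[28],'w4.png')
a=snapshot('top'); cv2.imwrite('pics/t4.png',np.vstack([np.hstack([im,a])])[:, :, ::-1]) if 0 else cv2.imwrite('pics/t4.png',cv2.resize(np.hstack([im,a])[:,:,::-1],(800,300),interpolation=cv2.INTER_AREA))
E
```

```text
tcp 14.7833 [ 338.2 -365.5  170.2] [179.99  -0.    74.66] gap 1.0001119031161532
jar_c 0.71 px 229 288 64 127 rect [array([ 361.1, -291.2]), array([54.4, 53.6]), np.float64(74.6)] mid [ 361.5 -290.    28. ]
```

View pics/t4.png

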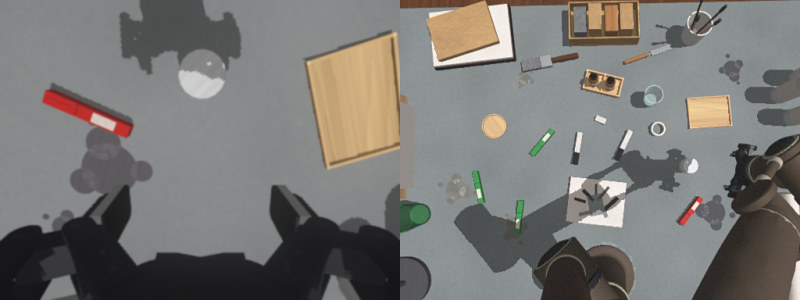

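Wrist half: the jar is at (202,74), with the red look-alike well to its left. Top half: both bottles stand in the ink tray. The jar measures (361,-291) and the top camera gave (362,-288), so I'll grasp it.

Call:
play_rows(
  moves=[
    {"delta_pos":[0.039,0.0012,0],"turn":[0,0,0],"hand":1},
    {"delta_pos":[0.039,0.0012,0],"turn":[0,0,0],"hand":1},
    {"delta_pos":[0,0,0],"turn":[0,0,0],"hand":1},
    {"delta_pos":[0,0,0.04],"turn":[0,0,0],"hand":1},
    {"delta_pos":[0,0,0.04],"turn":[0,0,0],"hand":1},
    {"delta_pos":[0,0,0.04],"turn":[0,0,0],"hand":1},
    {"delta_pos":[0,0,0.035],"turn":[0,0,0],"hand":1},
    {"delta_pos":[0,0,0],"turn":[0,0,0],"hand":0},
    {"delta_pos":[0,0,0],"turn":[0,0,0],"hand":0},
    {"delta_pos":[0,0,0],"turn":[0,0,0],"hand":0},
    {"delta_pos":[0,0,0],"turn":[0,0,0],"hand":0},
    {"delta_pos":[0,0,0],"turn":[0,0,0],"hand":0},
    {"delta_pos":[0,0,0],"turn":[0,0,0],"hand":0},
    {"delta_pos":[0,0,0],"turn":[0,0,0],"hand":0},
  ],
)

```text
time: 16.1
position: [363.4, -290.6, 17.2]
eef_rot: [179.8, 0.1, 74.9]
contact_force: [0.5, 0.6, 5.1]
finger_gap: 0.571
grip_force: 62.3
```

Call:
play_rows(
  moves=[
    {"delta_pos":[0,0,-0.03],"turn":[0,0,0],"hand":0},
    {"delta_pos":[0,0,-0.04],"turn":[0,0,0],"hand":0},
    {"delta_pos":[0,0,-0.04],"turn":[0,0,0],"hand":0},
    {"delta_pos":[0,0,-0.03],"turn":[0,0,0],"hand":0},
    {"delta_pos":[0,0,0],"turn":[0,0,0],"hand":0},
    {"delta_pos":[0,0,0],"turn":[0,0,0],"hand":0},
    {"delta_pos":[0,0,0],"turn":[0,0,0],"hand":0},
  ],
)

```text
time: 16.68
position: [361.6, -288.9, 155.0]
eef_rot: [-180.0, -0.0, 74.9]
contact_force: [-0.7, -0.0, -1.6]
finger_gap: 0.569
grip_force: 62.5
```

Call:
play_rows(
  moves=[
    {"delta_pos":[0.0396,-0.0014,0],"turn":[0,0,0],"hand":0},
    {"delta_pos":[0.0396,-0.0014,0],"turn":[0,0,0],"hand":0},
    {"delta_pos":[0.0396,-0.0014,0],"turn":[0,0,0],"hand":0},
    {"delta_pos":[0.0396,-0.0014,0],"turn":[0,0,0],"hand":0},
    {"delta_pos":[0.0396,-0.0014,0],"turn":[0,0,0],"hand":0},
    {"delta_pos":[0.0396,-0.0014,0],"turn":[0,0,0],"hand":0},
    {"delta_pos":[0.0396,-0.0014,0],"turn":[0,0,0],"hand":0},
    {"delta_pos":[0.0396,-0.0014,0],"turn":[0,0,0],"hand":0},
    {"delta_pos":[0.0396,-0.0014,0],"turn":[0,0,0],"hand":0},
    {"delta_pos":[0.0396,-0.0014,0],"turn":[0,0,0],"hand":0},
    {"delta_pos":[0.0396,-0.0014,0],"turn":[0,0,0],"hand":0},
    {"delta_pos":[0.0396,-0.0014,0],"turn":[0,0,0],"hand":0},
    {"delta_pos":[0.0396,-0.0014,0],"turn":[0,0,0],"hand":0},
    {"delta_pos":[0.0396,-0.0014,0],"turn":[0,0,0],"hand":0},
    {"delta_pos":[0.0396,-0.0014,0],"turn":[0,0,0],"hand":0},
    {"delta_pos":[0.0396,-0.0014,0],"turn":[0,0,0],"hand":0},
    {"delta_pos":[0.0396,-0.0014,0],"turn":[0,0,0],"hand":0},
    {"delta_pos":[0,0,0],"turn":[0,0,0],"hand":0},
    {"delta_pos":[0,0,0],"turn":[0,0,0],"hand":0},
    {"delta_pos":[0,0,0],"turn":[0,0,0],"hand":0},
  ],
)

```text
time: 18.35
position: [512.3, 365.7, 152.3]
eef_rot: [-179.8, 0.3, 75.0]
contact_force: [-0.4, 0.3, -0.7]
finger_gap: 0.576
grip_force: 62.5
```

Call:
play_rows(
  moves=[
    {"delta_pos":[0.002,0.0015,0.035],"turn":[0,0,0],"hand":0},
    {"delta_pos":[0,0,0.04],"turn":[0,0,0],"hand":0},
    {"delta_pos":[0,0,0.035],"turn":[0,0,0],"hand":0},
    {"delta_pos":[0,0,0.015],"turn":[0,0,0],"hand":0},
    {"delta_pos":[0,0,0.003],"turn":[0,0,0],"hand":0},
    {"delta_pos":[0,0,0.003],"turn":[0,0,0],"hand":0},
    {"delta_pos":[0,0,0.002],"turn":[0,0,0],"hand":0},
    {"delta_pos":[0,0,0],"turn":[0,0,0],"hand":0},
  ],
)

```text
time: 19.02
position: [518.0, 369.2, 24.4]
eef_rot: [179.8, -0.2, 74.9]
contact_force: [1.0, -0.1, -0.5]
finger_gap: 0.57
grip_force: 62.5
```

Call:
play_rows(
  moves=[
    {"delta_pos":[0,0,0.002],"turn":[0,0,0],"hand":0},
    {"delta_pos":[0,0,0.002],"turn":[0,0,0],"hand":0},
    {"delta_pos":[0,0,0],"turn":[0,0,0],"hand":0},
    {"delta_pos":[0,0,0],"turn":[0,0,0],"hand":0},
  ],
)

```text
time: 19.35
position: [518.0, 369.7, 21.3]
eef_rot: [179.8, -0.2, 74.9]
contact_force: [-1.4, -0.4, 5.5]
finger_gap: 0.577
grip_force: 63.1
```

Call:
play_rows(
  moves=[
    {"delta_pos":[0,0,0],"turn":[0,0,0],"hand":1},
    {"delta_pos":[0,0,0],"turn":[0,0,0],"hand":1},
    {"delta_pos":[0,0,0],"turn":[0,0,0],"hand":1},
    {"delta_pos":[0,0,0],"turn":[0,0,0],"hand":1},
    {"delta_pos":[0,0,0],"turn":[0,0,0],"hand":1},
    {"delta_pos":[0,0,-0.02],"turn":[0,0,0],"hand":1},
    {"delta_pos":[0,0,-0.04],"turn":[0,0,0],"hand":1},
    {"delta_pos":[0,0,-0.04],"turn":[0,0,0],"hand":1},
    {"delta_pos":[0,0,-0.04],"turn":[0,0,0],"hand":1},
  ],
)

```text
time: 20.1
position: [515.4, 368.0, 158.7]
eef_rot: [-179.9, 0.1, 74.9]
contact_force: [1.6, 1.2, -0.8]
finger_gap: 0.999
grip_force: 0.0
```

Call:
play_rows(
  moves=[
    {"delta_pos":[0,0,0],"turn":[0,0,-0.118],"hand":1},
    {"delta_pos":[0,0,0],"turn":[0,0,-0.118],"hand":1},
    {"delta_pos":[0,0,0],"turn":[0,0,-0.118],"hand":1},
    {"delta_pos":[0,0,0],"turn":[0,0,-0.118],"hand":1},
    {"delta_pos":[0,0,0],"turn":[0,0,-0.118],"hand":1},
    {"delta_pos":[0,0,0],"turn":[0,0,-0.118],"hand":1},
    {"delta_pos":[0,0,0],"turn":[0,0,-0.118],"hand":1},
    {"delta_pos":[0,0,0],"turn":[0,0,-0.118],"hand":1},
    {"delta_pos":[0,0,0],"turn":[0,0,-0.118],"hand":1},
    {"delta_pos":[0,0,0],"turn":[0,0,-0.118],"hand":1},
    {"delta_pos":[0,0,0],"turn":[0,0,-0.118],"hand":1},
    {"delta_pos":[0,0,0],"turn":[0,0,-0.118],"hand":1},
    {"delta_pos":[0,0,0],"turn":[0,0,-0.118],"hand":1},
    {"delta_pos":[0,0,0],"turn":[0,0,-0.118],"hand":1},
  ],
)

```text
time: 21.27
position: [515.9, 368.4, 157.9]
eef_rot: [-180.0, -0.0, 169.9]
contact_force: [0.8, 0.4, -0.4]
finger_gap: 1.002
grip_force: 0.0
```

Call:
play_rows(
  moves=[
    {"delta_pos":[-0.0075,-0.0379,-0.0085],"turn":[0,0,0],"hand":1},
    {"delta_pos":[-0.0075,-0.0379,-0.0085],"turn":[0,0,0],"hand":1},
    {"delta_pos":[-0.0075,-0.0379,-0.0085],"turn":[0,0,0],"hand":1},
    {"delta_pos":[-0.0075,-0.0379,-0.0085],"turn":[0,0,0],"hand":1},
    {"delta_pos":[-0.0075,-0.0379,-0.0085],"turn":[0,0,0],"hand":1},
    {"delta_pos":[-0.0075,-0.0379,-0.0085],"turn":[0,0,0],"hand":1},
    {"delta_pos":[-0.0075,-0.0379,-0.0085],"turn":[0,0,0],"hand":1},
    {"delta_pos":[-0.0075,-0.0379,-0.0085],"turn":[0,0,0],"hand":1},
    {"delta_pos":[-0.0075,-0.0379,-0.0085],"turn":[0,0,0],"hand":1},
    {"delta_pos":[0,0,0],"turn":[0,0,0],"hand":1},
    {"delta_pos":[0,0,0],"turn":[0,0,0],"hand":1},
  ],
)

```text
time: 22.18
position: [521.3, 18.8, 235.4]
eef_rot: [180.0, 0.1, 169.3]
contact_force: [-0.0, 0.4, -0.3]
finger_gap: 0.996
grip_force: 0.0
```

```bash

python3 - <<'E'
from h import *
c,im=wl(['marker1_c'],[12],'w5.png')
a=snapshot('top'); c2=get_calibration('top')
cv2.imwrite('pics/t5.png',cv2.resize(np.hstack([im,a])[:,:,::-1],(800,300),interpolation=cv2.INTER_AREA))
for d in silhouettes('top','jar_c'): print('jar',d['confidence'],at(c2,d['position'][0]*512,d['position'][1]*384,45).round())
# colour segmentation of black/white markers in wrist picture
g=im.astype(int).mean(2)
_,lab,st,cen=cv2.connectedComponentsWithStats(((im.min(2)>165)).astype(np.uint8))
for i in range(1,len(st)):
    if 250<st[i][4]<6000:
        ys,xs=np.nonzero(lab==i); P=np.array([at(c,x,y,18)[:2] for x,y in zip(xs,ys)],np.float32); print('white',cen[i].round(),[np.round(q,1) for q in cv2.minAreaRect(P)])
E
```

```text
tcp 22.1833 [521.3  18.8 235.4] [1.7998e+02 8.0000e-02 1.6933e+02] gap 0.996487933514011
marker1_c 0.88 px 285 304 22 127 rect [array([430.4,  81.2]), array([ 19.4, 112.8]), np.float64(79.6)] mid [426.8  81.9  12. ]
marker1_c 0.76 px 365 439 27 123 rect [array([453.1, 201.2]), array([ 22.5, 114.3]), np.float64(48.7)] mid [451.1 202.7  12. ]
jar 0.78 [519. 367.  45.]
white [294.  95.] [array([450.9,  76.5]), array([16.8, 67.7]), np.float64(79.5)]
white [392.  94.] [array([469.8, 186.8]), array([11.6, 29.4]), np.float64(49.5)]
white [157. 126.] [array([455.5, -86.5]), array([16.7, 68.1]), np.float64(63.0)]
white [ 78. 172.] [array([ 490.3, -196.3]), array([48.4, 47.5]), np.float64(79.3)]
white [241. 171.] [array([ 5.262e+02, -3.000e-01]), array([36. , 18.5]), np.float64(66.4)]
```

View pics/t5.png

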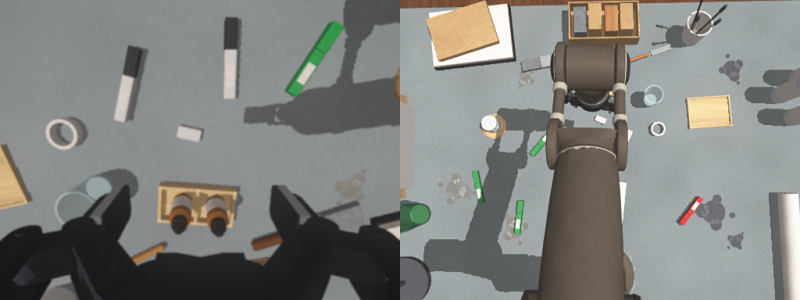

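The wrist half shows marker A at (231,58), B at (128,84), one green look-alike at (314,58) and both bottles in their bays. The top half shows the jar in the dish at (490,124). Marker A measures (430,81) at −10.5°, and B is about (436,−76) at −27°. Next is A.

Call:
play_rows(
  moves=[
    {"delta_pos":[0.0337,0.0147,0],"turn":[0,0,0],"hand":0.6},
    {"delta_pos":[0.0337,0.0147,0],"turn":[0,0,0],"hand":0.6},
    {"delta_pos":[0.0337,0.0147,0],"turn":[0,0,0],"hand":0.6},
    {"delta_pos":[0,0,0.04],"turn":[0,0,0],"hand":0.6},
    {"delta_pos":[0,0,0.04],"turn":[0,0,0],"hand":0.6},
    {"delta_pos":[0,0,0.04],"turn":[0,0,0],"hand":0.6},
    {"delta_pos":[0,0,0.04],"turn":[0,0,0],"hand":0.6},
    {"delta_pos":[0,0,0.035],"turn":[0,0,0],"hand":0.6},
    {"delta_pos":[0,0,0.025],"turn":[0,0,0],"hand":0.6},
    {"delta_pos":[0,0,0.01],"turn":[0,0,0],"hand":0.6},
    {"delta_pos":[0,0,0],"turn":[0,0,0],"hand":0.6},
    {"delta_pos":[0,0,0],"turn":[0,0,0],"hand":0.6},
  ],
)

```text
time: 23.38
position: [429.5, 83.2, 4.8]
eef_rot: [-180.0, -0.0, 169.7]
contact_force: [0.4, -0.0, 1.2]
finger_gap: 0.605
grip_force: 0.0
```

Call:
play_rows(
  moves=[
    {"delta_pos":[0,0,0.001],"turn":[0,0,0],"hand":0},
    {"delta_pos":[0,0,0],"turn":[0,0,0],"hand":0},
    {"delta_pos":[0,0,0],"turn":[0,0,0],"hand":0},
    {"delta_pos":[0,0,0],"turn":[0,0,0],"hand":0},
    {"delta_pos":[0,0,0],"turn":[0,0,0],"hand":0},
    {"delta_pos":[0,0,0],"turn":[0,0,0],"hand":0},
    {"delta_pos":[0,0,0],"turn":[0,0,0],"hand":0},
  ],
)

```text
time: 23.97
position: [431.4, 82.7, 5.7]
eef_rot: [179.9, 0.2, 169.6]
contact_force: [-1.1, 0.8, 7.0]
finger_gap: 0.192
grip_force: 60.2
```

Call:
play_rows(
  moves=[
    {"delta_pos":[0,0,-0.03],"turn":[0,0,0],"hand":0},
    {"delta_pos":[0,0,-0.04],"turn":[0,0,0],"hand":0},
    {"delta_pos":[0,0,-0.04],"turn":[0,0,0],"hand":0},
    {"delta_pos":[0,0,-0.04],"turn":[0,0,0],"hand":0},
    {"delta_pos":[0,0,0],"turn":[0,0,0],"hand":0},
    {"delta_pos":[0,0,0],"turn":[0,0,0],"hand":0},
    {"delta_pos":[0,0,0],"turn":[0,0,0],"hand":0},
  ],
)

```text
time: 24.55
position: [429.3, 82.4, 154.2]
eef_rot: [180.0, 0.1, 169.6]
contact_force: [0.3, -0.5, -1.3]
finger_gap: 0.192
grip_force: 59.3
```

Call:
play_rows(
  moves=[
    {"delta_pos":[0,0,0],"turn":[0,0,0.1136],"hand":0},
    {"delta_pos":[0,0,0],"turn":[0,0,0.1136],"hand":0},
    {"delta_pos":[0,0,0],"turn":[0,0,0.1136],"hand":0},
    {"delta_pos":[0,0,0],"turn":[0,0,0.1136],"hand":0},
    {"delta_pos":[0,0,0],"turn":[0,0,0.1136],"hand":0},
    {"delta_pos":[0,0,0],"turn":[0,0,0.1136],"hand":0},
    {"delta_pos":[0,0,0],"turn":[0,0,0.1136],"hand":0},
    {"delta_pos":[0,0,0],"turn":[0,0,0.1136],"hand":0},
    {"delta_pos":[0,0,0],"turn":[0,0,0.1136],"hand":0},
    {"delta_pos":[0,0,0],"turn":[0,0,0.1136],"hand":0},
    {"delta_pos":[0,0,0],"turn":[0,0,0.1136],"hand":0},
    {"delta_pos":[0,0,0],"turn":[0,0,0.1136],"hand":0},
  ],
)

```text
time: 25.55
position: [427.3, 82.2, 151.4]
eef_rot: [-179.7, 0.0, 91.1]
contact_force: [-0.3, 0.4, -0.0]
finger_gap: 0.19
grip_force: 59.3
```

Call:
play_rows(
  moves=[
    {"delta_pos":[-0.0386,0.0105,0],"turn":[0,0,0],"hand":0},
    {"delta_pos":[-0.0386,0.0105,0],"turn":[0,0,0],"hand":0},
    {"delta_pos":[-0.0386,0.0105,0],"turn":[0,0,0],"hand":0},
    {"delta_pos":[-0.0386,0.0105,0],"turn":[0,0,0],"hand":0},
    {"delta_pos":[-0.0386,0.0105,0],"turn":[0,0,0],"hand":0},
    {"delta_pos":[-0.0386,0.0105,0],"turn":[0,0,0],"hand":0},
    {"delta_pos":[-0.0386,0.0105,0],"turn":[0,0,0],"hand":0},
    {"delta_pos":[-0.0386,0.0105,0],"turn":[0,0,0],"hand":0},
    {"delta_pos":[-0.0386,0.0105,0],"turn":[0,0,0],"hand":0},
    {"delta_pos":[-0.0386,0.0105,0],"turn":[0,0,0],"hand":0},
    {"delta_pos":[-0.0386,0.0105,0],"turn":[0,0,0],"hand":0},
    {"delta_pos":[-0.0386,0.0105,0],"turn":[0,0,0],"hand":0},
    {"delta_pos":[0,0,0],"turn":[0,0,0],"hand":0},
    {"delta_pos":[0,0,0],"turn":[0,0,0],"hand":0},
    {"delta_pos":[0,0,0],"turn":[0,0,0],"hand":0},
  ],
)

```text
time: 26.8
position: [565.6, -376.1, 150.7]
eef_rot: [-179.8, -0.2, 91.4]
contact_force: [0.6, 0.7, -0.8]
finger_gap: 0.195
grip_force: 59.3
```

```bash

python3 - <<'E'
from h import *
c,im=wl(['marker_tray'],[8])
a=snapshot('top'); cv2.imwrite('pics/t6.png',cv2.resize(np.hstack([im,cv2.resize(a[90:234,300:492],(512,384))])[:,:,::-1],(800,300),interpolation=cv2.INTER_AREA))
E
```

```text
tcp 26.8 [ 565.6 -376.1  150.7] [-179.75   -0.23   91.43] gap 0.1946412637140673
marker_tray 0.72 px 177 294 106 253 rect [array([ 547. , -380.6]), array([108.8, 147.7]), np.float64(2.0)] mid [ 537.6 -362.6    8. ]
```

View pics/t6.png

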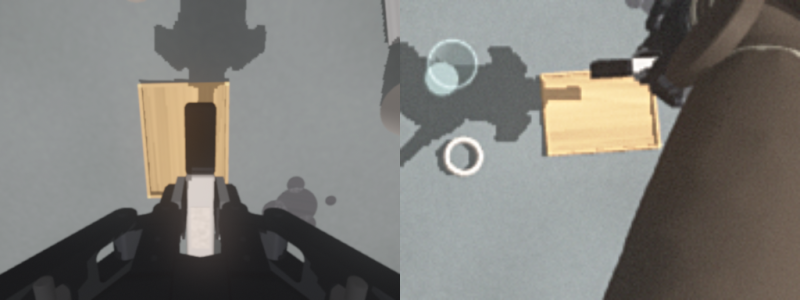

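The wrist half shows marker A held level and lined up over the far side of the pen tray, which measures (547,−380.6) and matches the top camera. Lowering now.

Call:
play_rows(
  moves=[
    {"delta_pos":[-0.003,0.0015,0.03],"turn":[0,0,0],"hand":0},
    {"delta_pos":[0,0,0.04],"turn":[0,0,0],"hand":0},
    {"delta_pos":[0,0,0.04],"turn":[0,0,0],"hand":0},
    {"delta_pos":[0,0,0.025],"turn":[0,0,0],"hand":0},
    {"delta_pos":[0,0,0.003],"turn":[0,0,0],"hand":0},
    {"delta_pos":[0,0,0.003],"turn":[0,0,0],"hand":0},
    {"delta_pos":[0,0,0.002],"turn":[0,0,0],"hand":0},
    {"delta_pos":[0,0,0],"turn":[0,0,0],"hand":0},
    {"delta_pos":[0,0,0],"turn":[0,0,0],"hand":0},
  ],
)

```text
time: 27.7
position: [570.7, -381.4, 13.6]
eef_rot: [179.8, 0.2, 91.5]
contact_force: [-0.3, -0.3, -0.2]
finger_gap: 0.191
grip_force: 59.3
```

Call:
play_rows(
  moves=[
    {"delta_pos":[0,-0.003,0.002],"turn":[0,0,0],"hand":0},
    {"delta_pos":[0,0,0.002],"turn":[0,0,0],"hand":0},
    {"delta_pos":[0,0,0.001],"turn":[0,0,0],"hand":0},
    {"delta_pos":[0,0,0.001],"turn":[0,0,0],"hand":0},
    {"delta_pos":[0,0,0],"turn":[0,0,0],"hand":0},
  ],
)

```text
time: 28.12
position: [566.6, -381.3, 8.7]
eef_rot: [180.0, 0.1, 91.5]
contact_force: [-3.7, 2.4, 13.1]
finger_gap: 0.193
grip_force: 61.1
```

Call:
play_rows(
  moves=[
    {"delta_pos":[0,0,0],"turn":[0,0,0],"hand":0.4},
    {"delta_pos":[0,0,0],"turn":[0,0,0],"hand":0.4},
    {"delta_pos":[0,0,0],"turn":[0,0,0],"hand":0.4},
    {"delta_pos":[0,0,-0.02],"turn":[0,0,0],"hand":0.4},
    {"delta_pos":[0,0,-0.04],"turn":[0,0,0],"hand":0.4},
    {"delta_pos":[0,0,-0.04],"turn":[0,0,0],"hand":0.6},
    {"delta_pos":[0,0,-0.04],"turn":[0,0,0],"hand":0.6},
    {"delta_pos":[0,0,0],"turn":[0,0,0],"hand":0.6},
  ],
)

```text
time: 28.78
position: [571.3, -384.5, 155.2]
eef_rot: [179.2, 0.6, 91.5]
contact_force: [1.8, -1.8, 1.5]
finger_gap: 0.601
grip_force: 0.0
```

Call:
play_rows(
  moves=[
    {"delta_pos":[0,0,0],"turn":[0,0,-0.119],"hand":0.6},
    {"delta_pos":[0,0,0],"turn":[0,0,-0.119],"hand":0.6},
    {"delta_pos":[0,0,0],"turn":[0,0,-0.119],"hand":0.6},
    {"delta_pos":[0,0,0],"turn":[0,0,-0.119],"hand":0.6},
    {"delta_pos":[0,0,0],"turn":[0,0,-0.119],"hand":0.6},
    {"delta_pos":[0,0,0],"turn":[0,0,-0.119],"hand":0.6},
    {"delta_pos":[0,0,0],"turn":[0,0,-0.119],"hand":0.6},
    {"delta_pos":[0,0,0],"turn":[0,0,-0.119],"hand":0.6},
    {"delta_pos":[0,0,0],"turn":[0,0,-0.119],"hand":0.6},
    {"delta_pos":[0.0264,0.0301,0],"turn":[0,0,0],"hand":0.6},
    {"delta_pos":[0.0264,0.0301,0],"turn":[0,0,0],"hand":0.6},
    {"delta_pos":[0.0264,0.0301,0],"turn":[0,0,0],"hand":0.6},
    {"delta_pos":[0.0264,0.0301,0],"turn":[0,0,0],"hand":0.6},
    {"delta_pos":[0.0264,0.0301,0],"turn":[0,0,0],"hand":0.6},
    {"delta_pos":[0.0264,0.0301,0],"turn":[0,0,0],"hand":0.6},
    {"delta_pos":[0.0264,0.0301,0],"turn":[0,0,0],"hand":0.6},
    {"delta_pos":[0,0,0],"turn":[0,0,0],"hand":0.6},
    {"delta_pos":[0,0,0],"turn":[0,0,0],"hand":0.6},
  ],
)

```text
time: 30.28
position: [496.8, -106.6, 144.2]
eef_rot: [-180.0, -0.1, 153.1]
contact_force: [-0.5, -0.4, -0.4]
finger_gap: 0.602
grip_force: 0.0
```

```bash

python3 - <<'E'
from h import *
c,im=wl(['marker1_c'],[14])
a=snapshot('top'); cv2.imwrite('pics/t7.png',cv2.resize(np.hstack([im,cv2.resize(a[90:234,300:492],(512,384))])[:,:,::-1],(800,300),interpolation=cv2.INTER_AREA))
E
```

```text
tcp 30.2833 [ 496.8 -106.6  144.2] [-1.7998e+02 -5.0000e-02  1.5306e+02] gap 0.6018118679368494
marker1_c 0.5 px 77 90 325 342 rect [array([ 562.2, -350.2]), array([ 8.5, 26.5]), np.float64(18.4)] mid [ 562.2 -349.5   14. ]
```

View pics/t7.png

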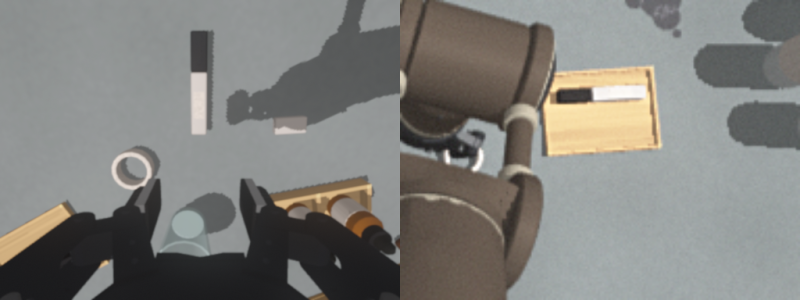

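The wrist half shows marker B upright at (199,83), centred between the fingers and aligned with the tool. The top half shows marker A lying flat in the pen tray at (600,95). Grasping B.

Call:
play_rows(
  moves=[
    {"delta_pos":[0.034,0,0],"turn":[0,0,0],"hand":0.6},
    {"delta_pos":[0.034,0,0],"turn":[0,0,0],"hand":0.6},
    {"delta_pos":[0,0,0.035],"turn":[0,0,0],"hand":0.6},
    {"delta_pos":[0,0,0.04],"turn":[0,0,0],"hand":0.6},
    {"delta_pos":[0,0,0.03],"turn":[0,0,0],"hand":0.6},
    {"delta_pos":[0,0,0.025],"turn":[0,0,0],"hand":0.6},
    {"delta_pos":[0,0,0.01],"turn":[0,0,0],"hand":0.6},
    {"delta_pos":[0,0,0],"turn":[0,0,0],"hand":0.6},
    {"delta_pos":[0,0,0],"turn":[0,0,0],"hand":0.6},
  ],
)

```text
time: 31.18
position: [437.7, -78.4, 4.8]
eef_rot: [-180.0, -0.0, 152.8]
contact_force: [-0.3, -0.0, 1.3]
finger_gap: 0.599
grip_force: 0.0
```

Call:
play_rows(
  moves=[
    {"delta_pos":[0,0,0],"turn":[0,0,0],"hand":0},
    {"delta_pos":[0,0,0],"turn":[0,0,0],"hand":0},
    {"delta_pos":[0,0,0],"turn":[0,0,0],"hand":0},
    {"delta_pos":[0,0,0],"turn":[0,0,0],"hand":0},
    {"delta_pos":[0,0,0],"turn":[0,0,0],"hand":0},
    {"delta_pos":[0,0,0],"turn":[0,0,0],"hand":0},
    {"delta_pos":[0,0,0],"turn":[0,0,0],"hand":0},
  ],
)

```text
time: 31.77
position: [439.0, -78.1, 6.5]
eef_rot: [180.0, 0.2, 152.9]
contact_force: [-0.5, -0.5, 6.4]
finger_gap: 0.191
grip_force: 60.2
```

Call:
play_rows(
  moves=[
    {"delta_pos":[0,0,-0.03],"turn":[0,0,0],"hand":0},
    {"delta_pos":[0,0,-0.04],"turn":[0,0,0],"hand":0},
    {"delta_pos":[0,0,-0.04],"turn":[0,0,0],"hand":0},
    {"delta_pos":[0,0,-0.04],"turn":[0,0,0],"hand":0},
    {"delta_pos":[0,0,0],"turn":[0,0,0.119],"hand":0},
    {"delta_pos":[0,0,0],"turn":[0,0,0.119],"hand":0},
    {"delta_pos":[0,0,0],"turn":[0,0,0.119],"hand":0},
    {"delta_pos":[0,0,0],"turn":[0,0,0.119],"hand":0},
    {"delta_pos":[0,0,0],"turn":[0,0,0.119],"hand":0},
    {"delta_pos":[0,0,0],"turn":[0,0,0.119],"hand":0},
    {"delta_pos":[0,0,0],"turn":[0,0,0.119],"hand":0},
    {"delta_pos":[0,0,0],"turn":[0,0,0.119],"hand":0},
    {"delta_pos":[0,0,0],"turn":[0,0,0.119],"hand":0},
    {"delta_pos":[0,0,0],"turn":[0,0,0],"hand":0},
  ],
)

```text
time: 32.93
position: [437.2, -77.4, 155.3]
eef_rot: [179.9, 0.0, 91.4]
contact_force: [-0.2, 0.4, -0.3]
finger_gap: 0.186
grip_force: 59.4
```

Call:
play_rows(
  moves=[
    {"delta_pos":[-0.038,0.0103,0],"turn":[0,0,0],"hand":0},
    {"delta_pos":[-0.038,0.0103,0],"turn":[0,0,0],"hand":0},
    {"delta_pos":[-0.038,0.0103,0],"turn":[0,0,0],"hand":0},
    {"delta_pos":[-0.038,0.0103,0],"turn":[0,0,0],"hand":0},
    {"delta_pos":[-0.038,0.0103,0],"turn":[0,0,0],"hand":0},
    {"delta_pos":[-0.038,0.0103,0],"turn":[0,0,0],"hand":0},
    {"delta_pos":[-0.038,0.0103,0],"turn":[0,0,0],"hand":0},
    {"delta_pos":[-0.038,0.0103,0],"turn":[0,0,0],"hand":0},
    {"delta_pos":[0,0,0],"turn":[0,0,0],"hand":0},
    {"delta_pos":[0,0,0],"turn":[0,0,0],"hand":0},
    {"delta_pos":[0,0,0],"turn":[0,0,0],"hand":0},
  ],
)

```text
time: 33.85
position: [526.8, -378.8, 154.3]
eef_rot: [-179.9, -0.1, 91.5]
contact_force: [-0.1, -1.6, -0.8]
finger_gap: 0.188
grip_force: 59.4
```

```bash

python3 - <<'E'
from h import *
c,im=wl(['marker1_c','marker_tray'],[18,8])
cv2.imwrite('pics/w8.png',im[:,:,::-1])
E
```

```text
tcp 33.85 [ 526.8 -378.8  154.3] [-1.7995e+02 -8.0000e-02  9.1550e+01] gap 0.18796198580808546
marker1_c 0.62 px 287 310 124 237 rect [array([ 567. , -379.7]), array([ 20.5, 111.2]), np.float64(1.4)] mid [ 566.5 -374.1   18. ]
marker_tray 0.7 px 220 334 103 248 rect [array([ 547.4, -380.5]), array([108.1, 146.8]), np.float64(2.6)] mid [ 553.3 -358.1    8. ]
```

View pics/w8.png

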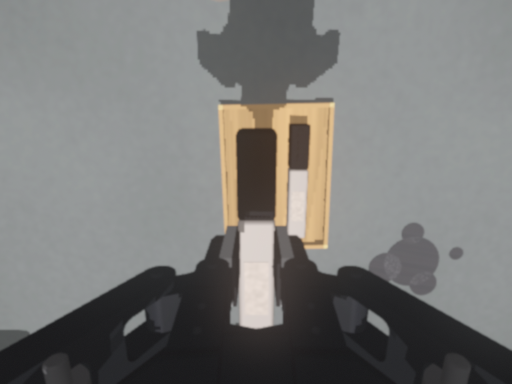

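Marker A lies at (298,180) inside the tray, and held marker B is parallel over the other half. Lowering.

Call:
play_rows(
  moves=[
    {"delta_pos":[-0.001,0,0.03],"turn":[0,0,0],"hand":0},
    {"delta_pos":[0,0,0.04],"turn":[0,0,0],"hand":0},
    {"delta_pos":[0,0,0.04],"turn":[0,0,0],"hand":0},
    {"delta_pos":[0,0,0.022],"turn":[0,0,0],"hand":0},
    {"delta_pos":[0,0,0.004],"turn":[0,0,0],"hand":0},
    {"delta_pos":[0,0,0.003],"turn":[0,0,0],"hand":0},
    {"delta_pos":[0,0,0],"turn":[0,0,0],"hand":0},
    {"delta_pos":[0,0,0],"turn":[0,0,0],"hand":0},
  ],
)

```text
time: 34.67
position: [529.3, -381.3, 18.4]
eef_rot: [179.8, 0.2, 91.5]
contact_force: [-0.1, -1.3, 0.2]
finger_gap: 0.193
grip_force: 59.4
```

Call:
play_rows(
  moves=[
    {"delta_pos":[0,0,0.003],"turn":[0,0,0],"hand":0},
    {"delta_pos":[0,0,0.003],"turn":[0,0,0],"hand":0},
    {"delta_pos":[0,0,0.002],"turn":[0,0,0],"hand":0},
    {"delta_pos":[0,0,0.001],"turn":[0,0,0],"hand":0},
    {"delta_pos":[0,0,0],"turn":[0,0,0],"hand":0},
  ],
)

```text
time: 35.08
position: [528.4, -381.1, 9.6]
eef_rot: [179.9, 0.1, 91.5]
contact_force: [-2.8, 3.0, 10.1]
finger_gap: 0.19
grip_force: 60.7
```

Contact. Release with a small opening, rise, and back off to the clear start area for a final check.

Call:
play_rows(
  moves=[
    {"delta_pos":[0,0,0],"turn":[0,0,0],"hand":0.32},
    {"delta_pos":[0,0,0],"turn":[0,0,0],"hand":0.32},
    {"delta_pos":[0,0,0],"turn":[0,0,0],"hand":0.32},
    {"delta_pos":[0,0,-0.015],"turn":[0,0,0],"hand":0.32},
    {"delta_pos":[0,0,-0.03],"turn":[0,0,0],"hand":0.32},
    {"delta_pos":[0,0,-0.04],"turn":[0,0,0],"hand":0.32},
    {"delta_pos":[0,0,-0.04],"turn":[0,0,0],"hand":0.32},
    {"delta_pos":[0,0,-0.04],"turn":[0,0,0],"hand":0.32},
    {"delta_pos":[-0.03,-0.02,0],"turn":[0,0,0],"hand":0.32},
    {"delta_pos":[-0.03,-0.02,0],"turn":[0,0,0],"hand":0.32},
    {"delta_pos":[-0.03,-0.02,0],"turn":[0,0,0],"hand":0.32},
    {"delta_pos":[-0.03,-0.02,0],"turn":[0,0,0],"hand":0.32},
    {"delta_pos":[-0.03,-0.02,0],"turn":[0,0,0],"hand":0.32},
    {"delta_pos":[0,0,0],"turn":[0,0,0],"hand":0.32},
    {"delta_pos":[0,0,0],"turn":[0,0,0],"hand":0.32},
    {"delta_pos":[0,0,0],"turn":[0,0,0],"hand":0.32},
  ],
)

```text
time: 36.42
position: [431.2, -532.5, 172.1]
eef_rot: [180.0, -0.0, 91.4]
contact_force: [-0.2, 1.0, 0.1]
finger_gap: 0.316
grip_force: 0.0
```

```bash

python3 - <<'E'
from h import *
s=r.observe();print(s['time'],s['position'],s['qd'])
a=snapshot('top');b=snapshot('scene'); c2=get_calibration('top')
cv2.imwrite('pics/f.png',np.hstack([cv2.resize(a[60:240,60:480],(467,200)),cv2.resize(b[120:312,80:400],(333,200))])[:,:,::-1].repeat(1,0))
cv2.imwrite('pics/f.png',cv2.resize(np.vstack([cv2.resize(a[70:220,70:470],(800,300),interpolation=cv2.INTER_CUBIC),cv2.resize(b[150:300,80:400],(800,300),interpolation=cv2.INTER_CUBIC)])[:,:,::-1],(800,600)))
for t,z in [('glass',40)]:
    for d in look_for('top',t)[:1]: print(t,at(c2,d['position'][0]*512,d['position'][1]*384,z).round()) 
E
```

```text
36.4167 [ 431.20869546 -532.54549345  172.0982246 ] [ 1.57667291 -0.22028909  0.63952642 -0.11517763 -0.25650054 -0.07575278]
glass [ 604. -178.   40.]
```

View pics/f.png

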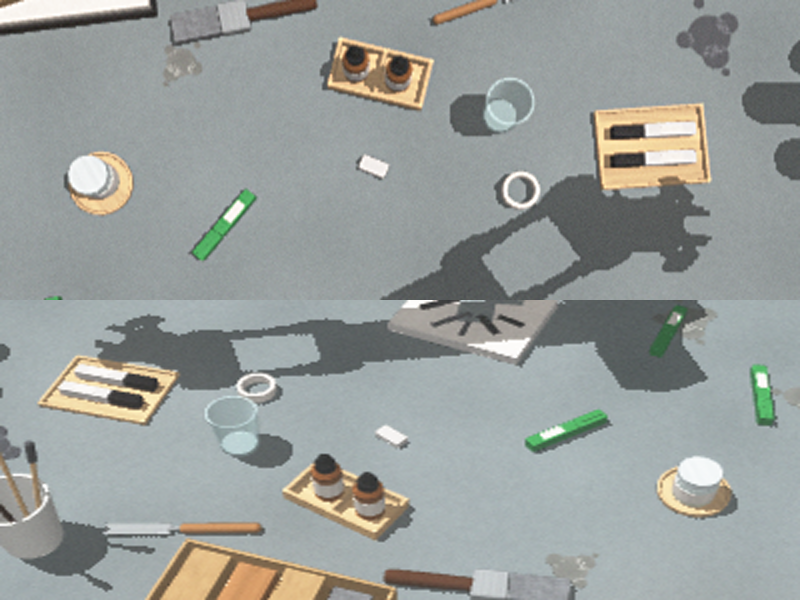

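Both views show the bottles one per bay at (355,62) and (398,72), the jar standing in the dish at (92,177), both markers flat and side by side in the pen tray, and the glass and look-alikes untouched. Handing in.

```bash
python3 -c "
from h import *
print(r.close_job())"
```

```text
the job is handed in; nothing more can be done
None
```

The job is handed in at about 36 s: in the final pictures both ink bottles stand one per bay, the jar stands in the dish, both white markers lie side by side in the pen tray, and the glass and look-alikes are where they were; no verdict was returned.

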